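Press the pin to depth in a bench pin press

TASK

Slide the wooden block, pin end first, all the way into the channel of the bench press until it is against the back stop with its pin under the ram. Then push the plunger knob straight down until it bottoms firmly on its brass stop collar and hold it there for about a second, feeling for the stop and never leaning on the knob with more than 25 N. Let the plunger spring back up and leave the block in the press, without disturbing the other things on the table.

Things in the scene. Friction and masses are not known exactly. Their poses are not given: they have to be found in the camera images.
- block: light wooden bar 180 x 36 x 20 mm (length, width, height; about 0.1 kg) lying flat; a headed steel pin stands in its top near one end. Origin under its middle, on its underside; x along its length towards the pin end, y across, z up. Grip it across its 36 mm width some 35 to 45 mm behind the origin, so that the hand stays clear of the press head.
- pin (a joint): how far the pin has been pushed down into the block, in m: 0 at the start (24 mm stands out of the wood), 0.019 at most. It is a stiff fit, moves under about 3 N and stays where it is pushed.
- pin_head (a point): centre of the top of the pin's head (15 mm diameter, shank 9 mm), z up; 72 mm from the block's origin along its +x, 44 mm above the block's underside at the start.
- press: grey bench pin press, fixed. Origin on the ram's axis at table height; open to -x of its frame, column at +x, z up. Base plate 8 mm thick, x = -90 to +70 mm, 96 mm wide. Head over it 50 mm wide, x = -22 to +62 mm, 71 to 114 mm above the table. The ram's foot (16 mm wide) waits 61 mm above the table, 9 mm over the pin of a block pushed home.
- nest (a point): point on the base plate's top (8 mm above the table) on the ram's axis: the pin must stand over it. Axes as the press. The back stop's face is 18 mm beyond it along +x, so a block pushed home has its origin 72 mm before it (-x), y = 0, underside on the plate.
- plunger: sprung plunger of the press, moves straight down and rises by itself. Origin at the centre of the flat top of its black mushroom knob (44 mm wide, 16 mm thick), 169 mm above the table at rest; z up. The spring takes about 3 N at first, 4.5 N after 25 mm, plus 3 N while the ram drives the pin. Creep (5 mm/s or slower) past 10 mm of stroke: a quick arrival at the stop overshoots.
- white_pot: small white plastic pot, 68 mm across, 40 mm high, a bystander; origin under its middle.
- rib_wood: flat kidney-shaped wooden rib, 83 x 56 x 10 mm, a bystander; origin under its middle.
- wood_tool_c: small flat wooden stick about 80 mm long, 8 mm thick, a bystander; origin under its middle.
- mouth (a point): middle of the flared mouth of the channel on the base plate, 75 mm from the ram's axis, axes as the press: x into the channel. Channel 45 mm wide here, 39 mm wide from 23 mm further in; its guide bars rise 12 mm above the plate's top, on which this point lies (8 mm above the table).
- head_top (a point): centre of the top of the press head on the ram's axis, 114 mm above the table. Here a brass stop collar (26 mm wide) is clamped round the rod under the knob, set anew each time for 12 to 25 mm of stroke and not tracked: feel for the steep rise of force. Bottomed firmly means 5 N or more on the collar, that is about 13 to 20 N on the knob; 25 N is too much.

How it is judged:
By the outcome, as a careful person would: the job done as asked, in the order asked, and still so for the second after the job is handed in, with the robot touching nothing.
It also fails if it takes over 64 s, if anything falls off the work surface, if the arm or the gripper's body presses on something with over 40 N, if the wrist force passes 120 N, or if a joint passes its speed limit or range.

ROBOT

A 7-joint arm with a two-finger parallel gripper is mounted at the origin on a cart in front of the work surface, level with it; the furniture and walls round the work are solid. World frame = base frame: x ahead of the robot, y to its left, z up, the work surface at z = 0. Lengths are in m, angles in rad, forces in N, time in s.
With the tool pointing down it reaches from about 0.425 to 0.925 m from the base axis. Payload 6.8 kg.
Tool frame: the origin (TCP) lies on the front face of the gripper's body, between the roots of the fingers; the fingertips stand 73 mm ahead of it and the grasp point (between the pads) lies 54 mm ahead of it (env.nose_length is the distance from the TCP to the fingertips, in m); z points along the fingers, y is the line along which they close (so a half turn about z gives the same grasp; the last joint's range is limited). The gripper opens to 85 mm and grips with 20 to 120 N. Pads are 22 mm wide; open, the fingers measure 114 mm over their backs; the gripper's body (76 mm by 85 mm) begins 54 mm behind the grasp point. The pads swing forward as they close: fully open they stand 13 mm farther back than shut.
Start: joints at [1.096, 0.477, 0.022, 1.555, -0.011, 1.109, -0.083], TCP at [0.242, -0.63, 0.304] pointing down, gripper open.
Joint ranges: [-2.96, 2.96], [-0.34, 2.1], [-1.41, 1.46], [0.24, 2.44], [-1.37, 4.51], [0.17, 1.92], [-2.96, 2.96]. Speed limits (rad/s): [2.39, 2.39, 3.14, 3.14, 3.14, 3.14, 3.14].

INTERFACE

Orientations are given as a unit quaternion [w, x, y, z].
In Python, from cell import env, kin, camera, calibration, job gives the robot as it stands. The module is installed in compiled form; this text tells all that it offers. Calls block until the motion is done:
- env.reach(position, orientation): joint-space move of the TCP to a pose.
- env.movel(position, velocity=0.15, rot=None, stop_force=None): straight line of the TCP; rot=None keeps the orientation; velocity is the mean speed in m/s. With stop_force (N) it stops when the force on the tool has changed by that much, and returns True; else False.
- env.goto_joints(angles): joint-space move.
- env.grip(opening, f_grip=None): finger opening in m; f_grip is the grip in N (None keeps the last); returns when the fingers have stopped.
- env.dwell(seconds).
- kin.inverse_kinematics(position, orientation): joint angles nearest the present ones, or None.
- env.get_state(): the state.
- camera(name): name is "side" or "top" or "wrist"; returns (picture, depth): 400x640x3 uint8, blue, green, red; 400x640 float32, m along the optical axis (not along the pixel's ray), 0 where there is no reading.
- calibration(name): a dict with "fx", "fy", "cx", "cy" (pixels), "k1" (the pictures are not rectified: a ray, as slopes to the right and down, at radius r is drawn at 1 + k1 r^2 times it, then the intrinsics apply), "rvec" (rotation vector, rad) and "tvec" (3), from world to camera coordinates, as OpenCV has them. Camera axes: x right, y down, z forward; pixel columns grow to the right and rows downward; lengths in m; the calibration is good to about 2 mm. A picture is of the moment at which its call begins: read the wrist's pose just before it. calibration takes no time and is no camera call; for the wrist camera it gives the pose at the moment of the call.
A pose or a line that the arm cannot do raises env.PlanningError and nothing moves.
- job.job_done(): hands the job in; it is judged then, once.
The state is a dict: "time": time; "qpos": joint angles; "joint_velocities": joint speeds; "joint_torque": joint torques, N m; "tcp_pos": TCP position; "orientation": TCP orientation; "force": force on the tool from outside, world axes, zero at the start; "torque": the same for the moment, N m; "opening": finger opening in m; "gripper_force": force on a finger pad.
Only numpy, scipy, OpenCV 4.12 (cv2) and the standard library are available. Lean on these libraries where they do the work, as an engineer would, in place of code of your own. Each camera call takes 0.05 s, during which the arm holds its last target. There are 200 camera calls.

## Working session

There is one attempt and no reset: what is moved stays moved. The work goes in short steps, each a Python script; the robot and the scene stay as the last script left them, time stands still between calls to the robot, and variables do not carry over. Pictures are saved under pics/ and viewed, at most 10 in all, crops included, and the job is handed in when it is done.

```bash
mkdir -p pics
cat > h.py <<'E'
import numpy as np, cv2
from scipy.spatial.transform import Rotation as R
from cell import env, kin, camera, calibration, job
def rays(c, uv):
    uv=np.atleast_2d(np.asarray(uv,float)); K=np.array([[c['fx'],0,c['cx']],[0,c['fy'],c['cy']],[0,0,1.]])
    n=cv2.undistortPoints(uv.reshape(-1,1,2),K,np.array([c['k1'],0,0,0,0.])).reshape(-1,2)
    M=R.from_rotvec(np.ravel(c['rvec'])).as_matrix(); o=-M.T@np.ravel(c['tvec'])
    return o, np.c_[n,np.ones(len(n))]@M   # direction has camera depth 1
def onplane(c,uv,z):
    o,d=rays(c,uv); return o+d*((z-o[2])/d[:,2])[:,None]
def cloud(c,D):
    v,u=np.mgrid[:D.shape[0],:D.shape[1]]; o,d=rays(c,np.c_[u.ravel(),v.ravel()])
    P=o+d*D.reshape(-1,1); P[D.ravel()==0]=np.nan; return P.reshape(*D.shape,3)
def down(yaw):  # tool down, tool y along yaw+90deg.. tool x at yaw
    q=(R.from_euler('z',yaw)*R.from_euler('x',np.pi)).as_quat(); return [q[3],q[0],q[1],q[2]]
E
python3 - <<'E'
from h import *
for n in ('top','side'):
    c=calibration(n); I,D=camera(n); cv2.imwrite(f'pics/{n}0.png',I); np.savez(f'{n}0.npz',I=I,D=D)
    o,_=rays(c,[[320,200]]); print(n,o,c['fx'],(D>0).mean(), onplane(c,[[0,0],[639,0],[0,399],[639,399]],0).round(3).tolist())
s=env.get_state(); print(s['time'],s['tcp_pos'],s['orientation'],s['force'],s['opening'])
E
```

```text
top [ 0.43461425 -0.00583821  1.53913732] 450.4669996597787 0.99607421875 [[1.329, 1.301, 0.0], [1.388, -1.219, 0.0], [-0.182, 1.149, 0.0], [-0.12, -1.147, 0.0]]
side [0.02860855 0.79787614 0.59489538] 379.9023795757868 0.95907421875 [[-23.404, 8.625, 0.0], [2.121, 36.101, 0.0], [0.721, 0.767, 0.0], [-0.191, 0.157, 0.0]]
0.1 [ 0.24191227 -0.62970277  0.30301031] [-8.18834543e-04  9.83227690e-01  1.82380356e-01 -2.12824522e-04] [ 1.33285263  0.43154231 -0.13364521] 0.08517091376332507
```

View pics/top0.png

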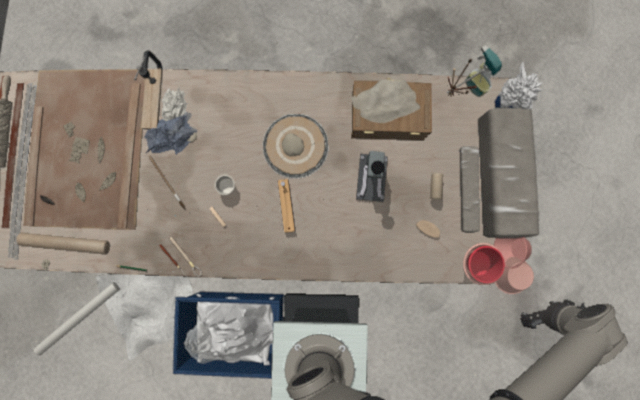

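View pics/side0.png

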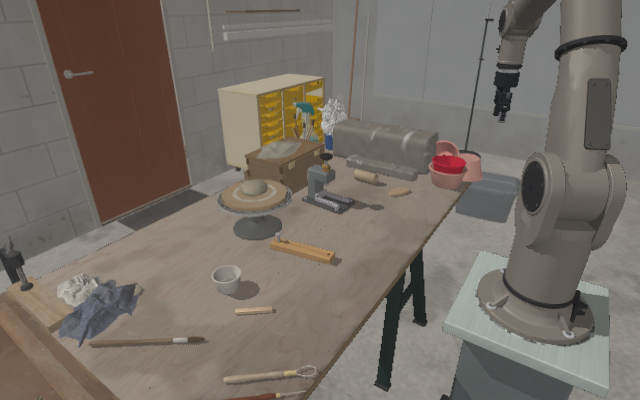

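The top view shows the block at about (287,206) with its pin at the upper end (284,187). The press is at (372,180), opening downward in the picture, with the knob at (377,158). The pot is at (225,185), the stick at (218,217) and the rib at (428,229).

Run:
```python
from h import *
c=calibration('top'); z=np.load('top0.npz'); I,D=z['I'],z['D']; P=cloud(c,D)
hsv=cv2.cvtColor(I,cv2.COLOR_BGR2HSV)
print('table z',np.nanmedian(P[150:230,310:345,2]), 'blk hsv',hsv[210,288],hsv[220,310])
def box(sl,zlo,zhi,extra=None):
    m=np.zeros(D.shape,np.uint8); m[sl]=1; m&=((P[...,2]>zlo)&(P[...,2]<zhi)).astype(np.uint8)
    if extra is not None: m&=extra.astype(np.uint8)
    n,l,s,ce=cv2.connectedComponentsWithStats(m); k=1+np.argmax(s[1:,4]); return l==k
sl=np.s_[170:245,270:305]
m=box(sl,-.05,.06,(hsv[...,1]>120)); v,u=np.nonzero(m)
X=onplane(c,np.c_[u,v],0.02)[:,:2]; r=cv2.minAreaRect(X.astype(np.float32)); print('block',m.sum(),r,cv2.boxPoints(r).round(4).tolist(), np.nanmedian(P[m][:,2]))
# press
for nm,lo,hi in (('plate',.003,.016),('head',.10,.122),('knob',.155,.18)):
    mm=np.zeros(D.shape,bool); mm[140:215,345:400]=1; mm&=(P[...,2]>lo)&(P[...,2]<hi)
    Q=P[mm]; 
    if len(Q)>5: r=cv2.minAreaRect(Q[:,:2].astype(np.float32)); print(nm,len(Q),r,Q.mean(0).round(4))
for nm,sl in (('pot',np.s_[165:200,210:240]),('stick',np.s_[200:230,205:230]),('rib',np.s_[215:245,410:445])):
    m=box(sl,.004,.06); print(nm,P[m].mean(0).round(3),np.ptp(P[m],axis=0).round(3))
cr=np.hstack([cv2.resize(I[140:250,265:345],None,fx=5,fy=5,interpolation=2),cv2.resize(I[140:250,345:425],None,fx=5,fy=5,interpolation=2)])
cv2.imwrite('pics/crop0.png',cr)
```

```text
table z 0.000149715251737792 blk hsv [ 16 110 193] [ 17  37 158]
block 1 ((0.6154133677482605, 0.13345825672149658), (0.0, 0.0), 0.0) [[0.6154000163078308, 0.13349999487400055], [0.6154000163078308, 0.13349999487400055], [0.6154000163078308, 0.13349999487400055], [0.6154000163078308, 0.13349999487400055]] 0.03032381412020957
plate 1101 ((0.6540563106536865, -0.1643671840429306), (0.2584214508533478, 0.18814541399478912), 1.0779317617416382) [ 0.6407 -0.1594  0.0072]
head 258 ((0.680110514163971, -0.16607636213302612), (0.05353252962231636, 0.08466813713312149), 85.30464172363281) [ 0.6856 -0.1613  0.1122]
knob 153 ((0.6596548557281494, -0.16325649619102478), (0.04116526246070862, 0.04130350425839424), 4.3084611892700195) [ 0.6598 -0.1627  0.1676]
pot [0.612 0.343 0.021] [0.065 0.075 0.044]
stick [0.5   0.36  0.008] [0.064 0.065 0.013]
rib [ 0.482 -0.358  0.01 ] [0.057 0.082 0.014]
```

View pics/crop0.png

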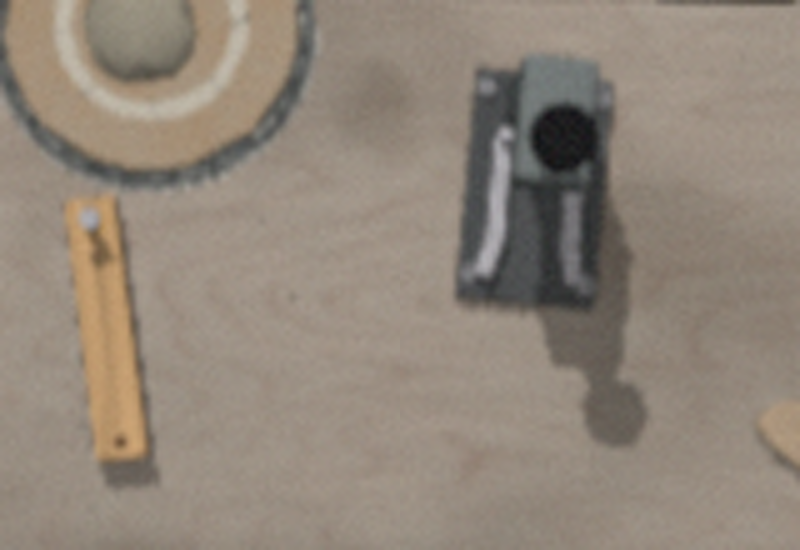

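The crop shows the block leaning slightly, with the pin head at crop (90,218) and the screw end at (120,440). The press's light guide bars open downward and the knob is at (565,138). Next I get the block pose coarsely and take a wrist view over the press, which is on the way.

Run:
```python
from h import *
c=calibration('top'); z=np.load('top0.npz'); I,D=z['I'],z['D']; P=cloud(c,D)
hsv=cv2.cvtColor(I,cv2.COLOR_BGR2HSV)
m=np.zeros(D.shape,bool); m[176:245,270:305]=1; m&=(hsv[...,1]>80)&(P[...,2]<.045)
v,u=np.nonzero(m); X=onplane(c,np.c_[u,v],0.02)[:,:2]; print('block',m.sum(),cv2.minAreaRect(X.astype(np.float32)))
w=(P[...,2]>.05); w[:,:255]=0; w[:,335:]=0; w[:110]=0; w[215:]=0; print('wheel',np.nanmin(P[w],0),np.nanmax(P[w],0))
s=env.get_state(); cw=calibration('wrist'); o,d=rays(cw,[[320,200],[420,200]])
T=R.from_quat(np.roll(s['orientation'],-1)); print('cam in tool',T.inv().apply(o-s['tcp_pos']),T.inv().apply(d),cw['fx'])
env.reach([0.55,-0.155,0.36],down(-0.1))
s=env.get_state(); print(s['time'],s['tcp_pos'],s['force'],s['qpos'])
c=calibration('wrist'); I,D=camera('wrist'); cv2.imwrite('pics/w1.png',I); np.savez('w1.npz',I=I,D=D,**{k:np.array(v) for k,v in c.items()})
```

```text
block 535 ((0.5463414192199707, 0.1281072497367859), (0.17982468008995056, 0.035845715552568436), 9.174530982971191)
wheel [ 0.62159835 -0.00959686  0.05054473] [0.84140066 0.20505255 0.1608525 ]
cam in tool [ 0.08180251 -0.00033848 -0.06905582] [[-0.32274765  0.00546589  0.94648906]
 [-0.3224373   0.34133698  0.94671931]] 298.7415522541395
2.15 [ 0.54974924 -0.15621524  0.35991477] [-0.38479228 -0.30018576  0.02435812] [ 0.3212871   0.26741504 -0.1880236   1.73088817  0.05468878  1.1484919
 -1.55512334]
```

View pics/w1.png

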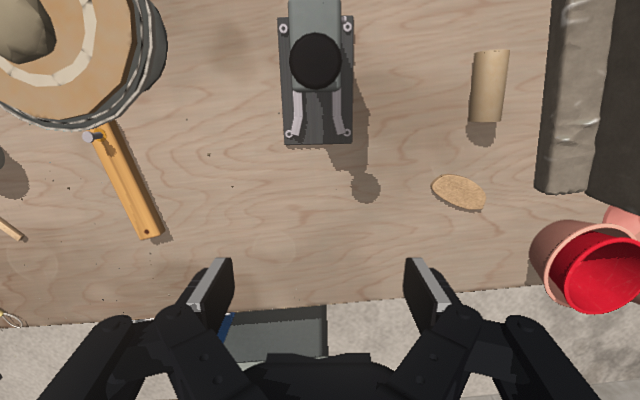

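The wrist view shows the press plate at columns 278–354 and rows up to 145, with guide bars at (300,110) and (337,110). The knob is at (315,60), the block runs from (103,135) to (152,240), and the pin tip lies near the wheel's rim. Now I measure precisely from this view.

```bash
cat > meas.py <<'E'
from h import *
def measure(I,D,c,blockz=0.02,rows=(15,128)):
    hsv=cv2.cvtColor(I,cv2.COLOR_BGR2HSV); P=cloud(c,D); g=cv2.cvtColor(I,cv2.COLOR_BGR2GRAY)
    out={}
    near=np.hypot(P[...,0]-.66,P[...,1]+.163)<.14
    k=near&(P[...,2]>.155)&(P[...,2]<.19)
    v,u=np.nonzero(k)
    if len(v)>20:
        X=onplane(c,np.c_[u,v],.169)[:,:2].astype(np.float32); out['knob']=cv2.minEnclosingCircle(X)+(len(v),)
    p=near&(P[...,2]>.004)&(P[...,2]<.024)&(hsv[...,1]<40)
    p=cv2.morphologyEx(p.astype(np.uint8),cv2.MORPH_OPEN,np.ones((3,3)))
    L=[];Rr=[]
    for r in range(p.shape[0]):
        cs=np.nonzero(p[r])[0]
        if len(cs)>20: L.append((cs[0]-.5,r)); Rr.append((cs[-1]+.5,r))
    for n,E in (('L',L),('R',Rr)):
        X=onplane(c,E,.008)[:,:2]; 
        for _ in range(4):
            f=np.polyfit(X[:,0],X[:,1],1); e=X[:,1]-np.polyval(f,X[:,0]); X=X[abs(e)<max(1.5*e.std(),5e-4)]
        out[n]=(np.degrees(np.arctan(f[0])),np.polyval(f,.66),np.polyval(f,.57),len(X),e.std())
    b=(hsv[...,1]>100)&(abs(P[...,2]-blockz)<.02)&(abs(hsv[...,0].astype(int)-16)<6)&(np.hypot(P[...,0]-.55,P[...,1]-.13)<.13)
    n,l,s,_=cv2.connectedComponentsWithStats(b.astype(np.uint8))
    v,u=np.nonzero(l==1+np.argmax(s[1:,4])); X=onplane(c,np.c_[u,v],blockz)[:,:2]
    out['block']=cv2.minAreaRect(X.astype(np.float32)); return out,p,P
if __name__=='__main__':
    z=np.load('w1.npz'); c={k:z[k] for k in ('fx','fy','cx','cy','k1','rvec','tvec')}
    o,p,P=measure(z['I'],z['D'],c); [print(k,v) for k,v in o.items()]
    print('bolts',onplane(c,[[289,133],[347,132],[283,28],[346,25]],.008).round(4).tolist())
    J=z['I'].copy(); J[p>0]=(0,255,0); cv2.imwrite('pics/m1.png',cv2.resize(J[0:260,60:400],None,fx=2.2,fy=2.2))
    t=np.load('top0.npz'); print('TOP'); o,p,P=measure(t['I'],t['D'],calibration('top')); [print(k,v) for k,v in o.items()]
E
python3 meas.py
```

```text
knob ((0.6594213843345642, -0.16493619978427887), 0.02156260423362255, 2387)
L (np.float64(-4.441562034811456), np.float64(-0.11727506203371224), np.float64(-0.11028426374828028), 74, np.float64(0.0002850895073281922))
R (np.float64(-4.56684004223228), np.float64(-0.21175434821990716), np.float64(-0.20456554244815162), 84, np.float64(0.000249691322816103))
block ((0.5441229939460754, 0.11936475336551666), (0.173320010304451, 0.04585398733615875), 9.348352432250977)
bolts [[0.5897, -0.1195, 0.008], [0.583, -0.1996, 0.008], [0.7195, -0.1289, 0.008], [0.7149, -0.2079, 0.008]]
TOP
knob ((0.6597560048103333, -0.16262035071849823), 0.021518904715776443, 153)
L (np.float64(-3.0555579142999503), np.float64(-0.11405597813346854), np.float64(-0.109251763661451), 7, np.float64(0.000725008511114026))
R (np.float64(0.6554967530158886), np.float64(-0.20603987450692535), np.float64(-0.20706957132375187), 6, np.float64(9.051357703949682e-07))
block ((0.5461095571517944, 0.12790685892105103), (0.17353470623493195, 0.032924771308898926), 9.17308521270752)
```

View pics/m1.png

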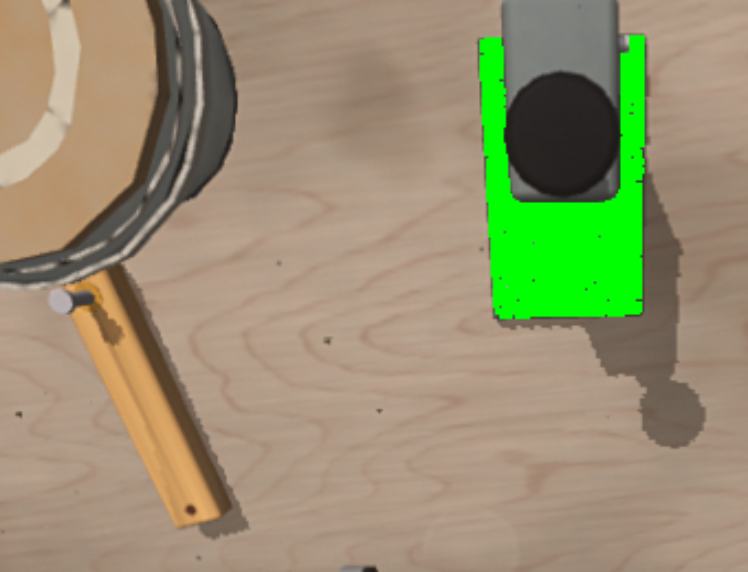

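Press pose: origin (0.6594,-0.1648), yaw -4.5°. Block: (0.546,0.128), yaw 9.2°. The camera sticks out along tool +x, so I'll grasp with the tool turned half round to keep it clear of the wheel and knob. Then I'll draw the block back from under the rim before lifting.

Run:
```python
from h import *
y=np.radians(9.2); ax=np.array([np.cos(y),np.sin(y),0]); g=np.array([.546,.128,0])-.040*ax
env.reach([g[0],g[1],.25],down(y+np.pi))
print(env.get_state()['time'],env.get_state()['qpos'])
print(env.movel([g[0],g[1],.078],velocity=.12,stop_force=15)); s=env.get_state(); print(s['tcp_pos'],s['force'])
env.grip(.03,40); s=env.get_state(); print('grip',s['opening'],s['gripper_force'],s['force'],s['time'])
p=np.array(s['tcp_pos'])
env.movel(p+[0,0,.004],velocity=.05); q=p-.065*ax; q[2]=p[2]+.006; env.movel(q,velocity=.12)
q[2]=.20; env.movel(q,velocity=.15); s=env.get_state(); print(s['opening'],s['time'],s['force'])
py=np.radians(-4.5); a=np.array([np.cos(py),np.sin(py),0]); t=np.array([.6594,-.1648,0])-.225*a
env.reach([t[0],t[1],.20],down(py+np.pi)); env.dwell(.3)
s=env.get_state(); print(s['opening'],s['time'],s['tcp_pos'],s['force'],s['qpos'])
c=calibration('wrist'); I,D=camera('wrist'); cv2.imwrite('pics/w2.png',I); np.savez('w2.npz',I=I,D=D,**{k:np.array(v) for k,v in c.items()})
```

```text
4.2667 [ 0.54753968  0.55590119 -1.17770865  1.92162209  0.59010419  1.06845891
  0.84861376]
False
[0.50692419 0.1217868  0.07861811] [-0.54737261  0.29845302  0.83689012]
grip 0.03489714005973959 40.67993938922882 [-0.64689183 -1.09987223  5.42345936] 6.3667
0.03480628486680846 8.2333 [ 0.21860439 -0.01988073 -1.96389693]
0.03504542361170332 9.5417 [ 0.43540054 -0.14611091  0.2000908 ] [ 0.74179745  0.06096886 -0.8215631 ] [ 1.12057575  0.51454679 -1.14605498  2.09919233  0.60417525  0.9093941
  1.12244422]
```

View pics/w2.png

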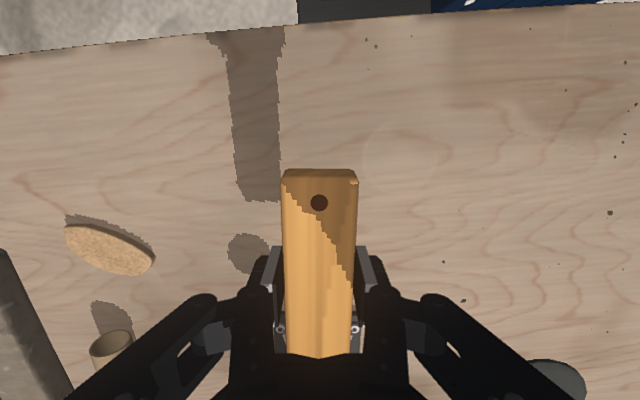

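The picture shows the block's rear end held straight between the fingers (edges at columns 283/356, screw at (319,203)). The plate's front bolts show at (280,328) and (355,328). I'll measure the block's yaw, pitch and height in the hand.

Run:
```python
from h import *
z=np.load('w2.npz'); c={k:z[k] for k in ('fx','fy','cx','cy','k1','rvec','tvec')}; I,D=z['I'],z['D']; P=cloud(c,D)
hsv=cv2.cvtColor(I,cv2.COLOR_BGR2HSV); s=env.get_state(); t=np.array(s['tcp_pos']); T=R.from_quat(np.roll(s['orientation'],-1))
Q=T.inv().apply((P-t).reshape(-1,3)).reshape(P.shape)   # tool frame; block x = -tool x
sub=Q[185:345,295:345].reshape(-1,3); A=np.c_[sub[:,:2],np.ones(len(sub))]; f=np.linalg.lstsq(A,sub[:,2],rcond=None)[0]; e=sub[:,2]-A@f
A=A[abs(e)<.003]; f=np.linalg.lstsq(A,sub[abs(e)<.003][:,2],rcond=None)[0]
print('top plane in tool: slopes deg',np.degrees(f[:2]),'z at grip',f[2],'x range',np.nanmin(sub[:,0]),np.nanmax(sub[:,0]))
m=(abs(Q[...,2]-f[2])<.006)&(hsv[...,1]>90); E=[]
for r in range(188,240):
    cs=np.nonzero(m[r,250:390])[0]+250; a=Q[r,cs[0]]; b=Q[r,cs[-1]]; E.append((a[0],a[1],b[1]))
E=np.array(E); x=E[:,0]
for k in (1,2): 
    g=np.polyfit(x,E[:,k],1); print('edge slope deg',np.degrees(np.arctan(g[0])),'y at0',g[1])
v,u=np.nonzero(m[150:250,280:360]); print('rear end tool x', np.nanmax(Q[150:250,280:360][v,u,0]))
b=onplane(c,[[280,328],[355,328]],.012); print('bolts world',b.round(4).tolist())
p=np.array([.6594,-.1648]); y=np.radians(-4.5); M=np.array([[np.cos(y),np.sin(y)],[-np.sin(y),np.cos(y)]])
print('bolts press frame',((b[:,:2]-p)@M.T).round(4).tolist())
b1=np.array([[0.5897,-0.1195],[0.583,-0.1996],[0.7195,-0.1289],[0.7149,-0.2079]]); print('first view',((b1-p)@M.T).round(4).tolist(), 'tool yaw',np.degrees(T.as_euler('xyz')))
```

```text
** On entry to DLASCL parameter number  4 had an illegal value
 ** On entry to DLASCL parameter number  4 had an illegal valueTraceback (most recent call last):
  File "<stdin>", line 5, in <module>
    x, resids, rank, s = _umath_linalg.lstsq(a, b, rcond,
                         ~~~~~~~~~~~~~~~~~~~^^^^^^^^^^^^^
                                             signature=signature)
                                             ^^^^^^^^^^^^^^^^^^^^
    raise LinAlgError("SVD did not converge in Linear Least Squares")
numpy.linalg.LinAlgError: SVD did not converge in Linear Least Squares
```

Run:
```python
from h import *
z=np.load('w2.npz'); c={k:z[k] for k in ('fx','fy','cx','cy','k1','rvec','tvec')}; I,D=z['I'],z['D']; P=cloud(c,D)
hsv=cv2.cvtColor(I,cv2.COLOR_BGR2HSV); s=env.get_state(); t=np.array(s['tcp_pos']); T=R.from_quat(np.roll(s['orientation'],-1))
Q=T.inv().apply((P-t).reshape(-1,3)).reshape(P.shape)
print('no depth',(D[185:345,295:345]==0).mean(), 'D>0 min',D[D>0].min())
sub=Q[185:345,295:345].reshape(-1,3); sub=sub[np.isfinite(sub[:,2])]
f=np.zeros(3)
if len(sub)>50:
    for _ in range(3):
        A=np.c_[sub[:,:2],np.ones(len(sub))]; f=np.linalg.lstsq(A,sub[:,2],rcond=None)[0]; e=sub[:,2]-A@f; sub=sub[abs(e)<max(.002,2*e.std())]
    print('slopes deg',np.degrees(f[:2]),'z0',f[2],e.std(),'x range',sub[:,0].min(),sub[:,0].max())
m=((hsv[...,1]>90)&(abs(hsv[...,0].astype(int)-16)<7)); zt=f[2] if f[2] else .059; E=[]
for r in range(188,240):
    cs=np.nonzero(m[r,260:380])[0]+260
    o,d=rays(c,[[cs[0]-.5,r],[cs[-1]+.5,r]]); o=T.inv().apply(o-t); d=T.inv().apply(d); X=o+d*((zt-o[2])/d[:,2])[:,None]; E.append((X[0,0],X[0,1],X[1,1]))
E=np.array(E); x=E[:,0]
for k in (1,2): 
    g=np.polyfit(x,E[:,k],1); print('edge slope deg',np.degrees(np.arctan(g[0])),'y at0',g[1])
b=onplane(c,[[280,328],[355,328]],.012); p=np.array([.6594,-.1648]); y=np.radians(-4.5); M=np.array([[np.cos(y),np.sin(y)],[-np.sin(y),np.cos(y)]])
print('bolts now, press frame',((b[:,:2]-p)@M.T).round(4).tolist())
b1=np.array([[0.5897,-0.1195],[0.583,-0.1996],[0.7195,-0.1289],[0.7149,-0.2079]]); print('first view',((b1-p)@M.T).round(4).tolist(), 'rot',np.degrees(T.as_euler('xyz')))
```

```text
no depth 0.004125 D>0 min 0.06398088
slopes deg [-0.25714157 -0.03430532] z0 0.05932435545803404 0.0005552901123766327 x range -0.044733329503586314 0.047202644590125416
edge slope deg -0.11363242713627836 y at0 -0.017001353302316884
edge slope deg -0.22134811449173974 y at0 0.018204672159229683
bolts now, press frame [[-0.0758, -0.0392], [-0.0761, 0.0411]]
first view [[-0.073, 0.0397], [-0.0734, -0.0407], [0.0571, 0.0405], [0.0587, -0.0386]] rot [1.79996508e+02 1.05985077e-02 1.75597778e+02]
```

The block sits straight in the hand (within 0.3°, 0.6 mm), with its underside about 79 mm below the TCP. Next I lower it, enter the mouth, touch the plate, and slide in until I feel the back stop.

Run:
```python
from h import *
py=np.radians(-4.5); a=np.array([np.cos(py),np.sin(py),0]); p0=np.array([.6594,-.1648,0])
def at(d,z): t=p0-d*a; return [t[0],t[1],z]
def st(n): 
    s=env.get_state(); f=np.array(s['force']); t=np.array(s['tcp_pos'])-p0; n2=[-a[1],a[0],0]
    print(n,'t%.2f'%s['time'],'d %.4f lat %.4f z %.4f'%(t@a,t@n2,s['tcp_pos'][2]),f.round(2),'op %.4f'%s['opening']); return s
Y=down(py+np.pi)
env.movel(at(.225,.0915),velocity=.12,rot=Y); st('low')
r=env.movel(at(.190,.0915),velocity=.06,stop_force=10); st(f'mouth {r}')
r=env.movel(at(.190,.084),velocity=.012,stop_force=3); s=st(f'touch {r}')
z=s['tcp_pos'][2]+.0007
env.movel(at(.190,z),velocity=.02); st('up')
r=env.movel(at(.122,z),velocity=.05,stop_force=10); st(f'in {r}')
if not r:
    r=env.movel(at(.104,z),velocity=.015,stop_force=8); st(f'stop {r}')
```

```text
low t10.64 d -0.2246 lat 0.0000 z 0.0920 [ 0.29  0.1  -0.7 ] op 0.0344
mouth False t11.38 d -0.1903 lat 0.0001 z 0.0913 [-0.04 -0.46 -0.98] op 0.0351
touch True t11.92 d -0.1903 lat -0.0001 z 0.0848 [-0.03 -0.93  2.55] op 0.0349
up t12.17 d -0.1900 lat -0.0000 z 0.0855 [-1.29 -1.22  1.76] op 0.0349
in True t13.18 d -0.1346 lat 0.0002 z 0.0859 [ 0.12 -1.05  5.12] op 0.0350
```

Run:
```python
from h import *
I,D=camera('wrist'); J,_=camera('side')
cv2.imwrite('pics/w3.png',np.hstack([I[150:400,150:490],cv2.resize(J[140:240,270:390],(300,250),interpolation=2)]))
s=env.get_state(); print(s['force'],s['torque'],s['time'])
```

```text
[2.0073066  0.1370221  4.40862059] [-0.10546108 -0.58476159  0.03702884] 13.275
```

View pics/w3.png

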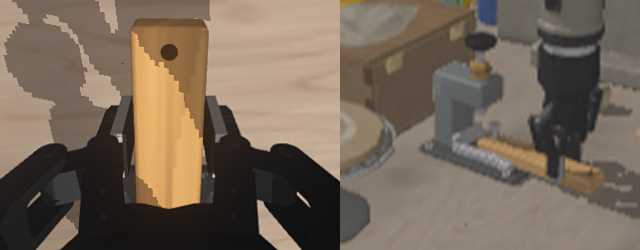

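The block is in the channel with its pin just short of the head (side crop, pin near (495,128)). It is only rubbing on the plate with 4–5 N. I'll ease up slightly and go on slowly.

Run:
```python
from h import *
py=np.radians(-4.5); a=np.array([np.cos(py),np.sin(py),0]); p0=np.array([.6594,-.1648,0])
def at(d,z): t=p0-d*a; return [t[0],t[1],z]
def st(n): 
    s=env.get_state(); f=np.array(s['force']); t=np.array(s['tcp_pos'])-p0; n2=[-a[1],a[0],0]
    print(n,'t%.2f'%s['time'],'d %.4f lat %.4f z %.4f'%(t@a,t@n2,s['tcp_pos'][2]),f.round(2),'op %.4f'%s['opening']); return s
s=st('now'); env.movel(at(.1346,.0868),velocity=.01); st('up')
r=env.movel(at(.120,.0868),velocity=.02,stop_force=12); st(f'in {r}')
if not r: r=env.movel(at(.104,.0868),velocity=.015,stop_force=12); st(f'stop {r}')
```

```text
now t13.28 d -0.1346 lat 0.0002 z 0.0859 [2.01 0.14 4.41] op 0.0347
up t13.77 d -0.1348 lat -0.0000 z 0.0865 [ 0.6  -0.13  0.13] op 0.0352
in False t14.65 d -0.1197 lat 0.0000 z 0.0869 [-0.06 -0.39 -0.74] op 0.0353
stop True t15.42 d -0.1099 lat -0.0001 z 0.0864 [-1.09 -0.94  4.75] op 0.0352
```

Run:
```python
from h import *
py=np.radians(-4.5); a=np.array([np.cos(py),np.sin(py),0]); p0=np.array([.6594,-.1648,0])
def at(d,z): t=p0-d*a; return [t[0],t[1],z]
def st(n): 
    s=env.get_state(); f=np.array(s['force']); t=np.array(s['tcp_pos'])-p0; n2=[-a[1],a[0],0]
    print(n,'t%.2f'%s['time'],'d %.4f lat %.4f z %.4f'%(t@a,t@n2,s['tcp_pos'][2]),f.round(2),'op %.4f'%s['opening']); return s
for d in (.109,.108,.107,.106,.105):
    r=env.movel(at(d,.0868),velocity=.008,stop_force=14); s=st(f'{d} {r}')
    if r or s['force'][0]<-12: break
I,D=camera('top'); np.savez('top2.npz',I=I,D=D); S,_=camera('side')
cv2.imwrite('pics/s4.png',np.hstack([cv2.resize(S[140:230,280:390],(660,540),interpolation=2)]))
```

```text
0.109 False t15.86 d -0.1097 lat -0.0000 z 0.0865 [-5.72  1.5   2.02] op 0.0348
0.108 False t16.13 d -0.1095 lat -0.0000 z 0.0864 [-7.73  0.56  5.17] op 0.0349
0.107 False t16.41 d -0.1094 lat -0.0000 z 0.0863 [-11.     1.74   7.31] op 0.0346
0.106 False t16.68 d -0.1092 lat 0.0000 z 0.0863 [-14.56   1.29  10.88] op 0.0352
```

View pics/s4.png

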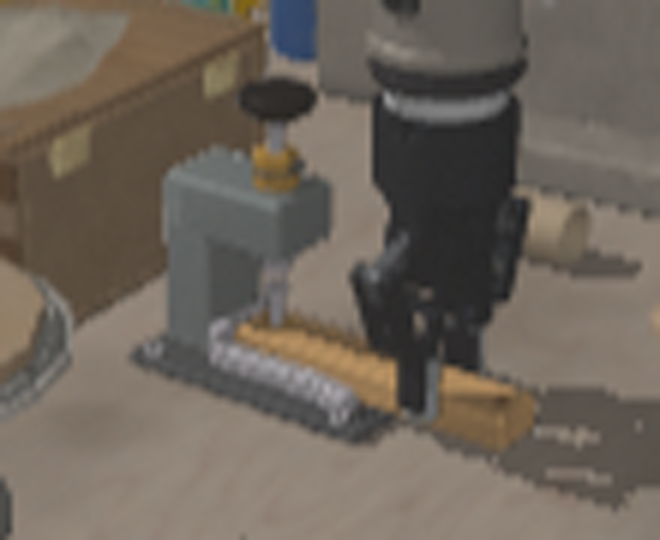

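The side view shows the block home: its front at (235,330) is against the column-side stop, the pin is under the ram, and the force has risen steeply at d = -109.5 mm. I'll relax, release, retreat and check the rear end.

Run:
```python
from h import *
py=np.radians(-4.5); a=np.array([np.cos(py),np.sin(py),0]); p0=np.array([.6594,-.1648,0])
def at(d,z): t=p0-d*a; return [t[0],t[1],z]
env.movel(at(.1091,.0862),velocity=.01); s=env.get_state(); print(s['force'],s['tcp_pos'])
env.grip(.060); env.movel(at(.112,.30),velocity=.15); 
s=env.get_state(); print(s['time'],s['force'],s['opening'])
c=calibration('wrist'); I,D=camera('wrist'); np.savez('w4.npz',I=I,D=D,**{k:np.array(v) for k,v in c.items()}); cv2.imwrite('pics/w4.png',I)
env.grip(0.0); s=env.get_state(); print(s['time'],s['force'],s['opening'])
```

```text
[-5.70905614  0.84314631  6.32865595] [ 0.55008987 -0.1562581   0.08633956]
19.1917 [0.18225834 0.91994349 0.63150151] 0.05982669194831196
19.8417 [-0.43844482  0.17608246  0.17086425] 0.0002590945354115242
```

View pics/w4.png

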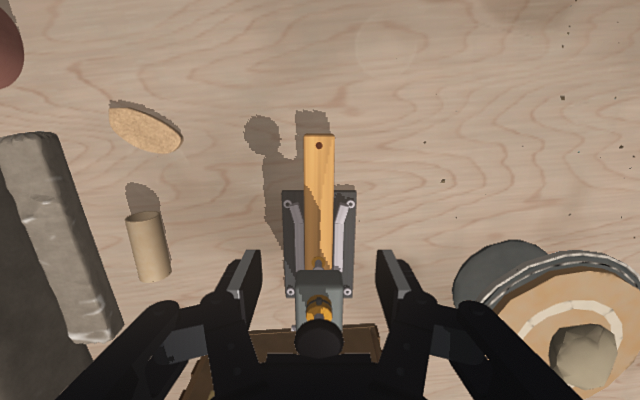

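The block is straight in the channel: rear end at (319,135), plate front edge at row 191, knob at (319,338), collar just above it. I'll check the rear-end distance and knob position, then hover over the knob.

Run:
```python
from h import *
py=np.radians(-4.5); a=np.array([np.cos(py),np.sin(py),0]); p0=np.array([.6594,-.1648,0])
z=np.load('w4.npz'); c={k:z[k] for k in ('fx','fy','cx','cy','k1','rvec','tvec')}; P=cloud(c,z['D'])
M=np.array([a[:2],[-a[1],a[0]]]); pf=lambda X:((X[:,:2]-p0[:2])@M.T).round(4).tolist()
print('rear (exp -.162,0)',pf(onplane(c,[[305,135],[334,135]],.028)),'plate front (exp -.09)',pf(onplane(c,[[285,191],[355,191]],.008)))
k=(P[...,2]>.155)&(P[...,2]<.185)&(np.hypot(P[...,0]-.66,P[...,1]+.165)<.05); v,u=np.nonzero(k)
print('knob',cv2.minEnclosingCircle(onplane(c,np.c_[u,v],.169)[:,:2].astype(np.float32)),k.sum(),np.nanmedian(P[k][:,2]))
env.reach([p0[0],p0[1],.30],down(py+np.pi)); 
env.movel([p0[0],p0[1],.252],velocity=.1); env.dwell(.3); s=env.get_state(); print(s['time'],s['tcp_pos'],s['force'],env.nose_length)
```

```text
rear (exp -.162,0) [[-0.1609, -0.0151], [-0.161, 0.0175]] plate front (exp -.09) [[-0.0896, -0.042], [-0.0896, 0.0462]]
knob ((0.6527041792869568, -0.16388928890228271), 0.022573428228497505) 1623 0.16759361656184427
21.3 [ 0.65963017 -0.16472635  0.25254604] [-0.37347345 -0.37521022  0.04958256] 0.0726
```

The block is home (rear at -161 mm against -162 expected, lateral 1 mm). Now I press: touch, move to 8 mm of stroke, creep until the force rises, then trim to about 16 N and hold.

Run:
```python
from h import *
s=env.get_state(); b=s['force'][2]; x,y=.6594,-.1648
def F(): s=env.get_state(); return s['force'][2]-b, s['tcp_pos'][2], s['time']
def avg(n=4):
    L=[]
    for _ in range(n): env.dwell(.03); L.append(F())
    return np.mean(L,0)
r=env.movel([x,y,.232],velocity=.01,stop_force=2); f,z0,t=F(); print('touch',r,f,z0,t)
env.movel([x,y,z0-.0075],velocity=.015); print('pre',avg())
r=env.movel([x,y,z0-.030],velocity=.0035,stop_force=8); f,z,t=F(); print('creep',r,f,z0-z,t)
m=avg(); print('after',m, z0-m[1]); zc=m[1]
for i in range(25):
    if m[0]>=15.5: break
    zc-=.0004 if m[0]<12 else .00025
    env.movel([x,y,zc],velocity=.003); m=avg(); print(i,m.round(4),round(z0-m[1],4),round(zc,4))
```

```text
touch True 3.521569433716309 0.24110872042126016 22.425
pre [ 2.71658573  0.2336005  23.125     ]
creep True 3.23099418692227 0.019455645853239528 26.7333
after [ 4.36644224  0.221614   26.816675  ] 0.01949471719619697
0 [ 6.4158  0.2216 27.3917] 0.0195 0.2212
1 [ 8.7985  0.2216 27.8083] 0.0195 0.2208
2 [10.8484  0.2215 28.225 ] 0.0196 0.2204
3 [12.9667  0.2215 28.6417] 0.0196 0.22
4 [14.1955  0.2215 29.025 ] 0.0196 0.2198
5 [16.0364  0.2215 29.4083] 0.0196 0.2195
```

The stop is firm: at about 19.6 mm of stroke the force rises with no more travel. Hold at 16 N, then rise slowly.

Run:
```python
from h import *
L=[]
for _ in range(13): env.dwell(.1); L.append(env.get_state()['force'][2])
print(np.round(L,1)); x,y=.6594,-.1648
env.movel([x,y,.2215],velocity=.006); env.movel([x,y,.25],velocity=.025); env.movel([x,y,.34],velocity=.1)
env.reach([.5,-.16,.36],down(np.radians(-4.5)+np.pi)); env.dwell(.3)
s=env.get_state(); print(s['time'],s['force'])
c=calibration('wrist'); I,D=camera('wrist'); P=cloud(c,D); J,DJ=camera('side'); T,DT=camera('top'); Q=cloud(calibration('top'),DT)
cv2.imwrite('pics/end.png',np.hstack([I[:,150:550],cv2.resize(J[140:240,270:390],(400,400),interpolation=2)]))
k=(Q[...,2]>.14)&(Q[...,2]<.185)&(np.hypot(Q[...,0]-.66,Q[...,1]+.163)<.03); print('knob z',k.sum(),np.nanmedian(Q[k][:,2]) if k.any() else None)
```

```text
[15.3 15.6 15.8 15.9 16.1 16.4 15.6 16.9 15.8 15.1 15.6 15.3 15.3]
34.5667 [-0.19551457 -0.41936254  0.12140409]
knob z 154 0.16856537045202002
```

View pics/end.png

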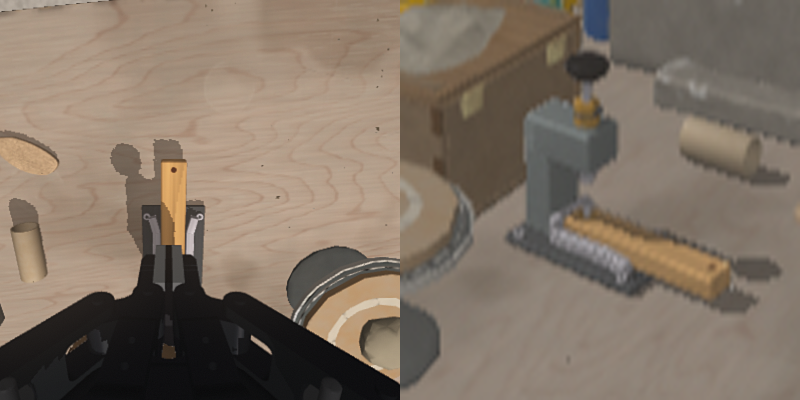

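The plunger is back up (knob z 0.169). The block is still home in the channel with its rear end at (174,160), the pin is pushed down, and the robot is clear.

```bash
python3 -c "
from h import *
print(job.job_done())"
```

```text
the job is handed in; nothing more can be done
None
```

The block is home in the press with its pin pushed in; I held the plunger on its stop at about 16 N for over a second, it sprang back up, I moved no other object, and I handed the job in at about 35 s; no verdict came back.

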